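Hang the lift-off splash guard beside the stove

ROBOT

A 7-joint arm with a two-finger parallel gripper is mounted at the origin on the work surface. World frame = base frame: x ahead of the robot, y to its left, z up, the work surface at z = 0. Lengths are in mm, angles in rad, forces in N, time in s.
With the tool pointing down it reaches from about 425 to 950 mm from the base axis. Payload 16.7 kg.
Tool frame: the origin (TCP) lies at the very end of the fingers, on their centre line; the grasp point (between the pads) lies 19 mm behind it (grasp_offset is the distance from the TCP to the grasp point, in mm); z points along the fingers, x is the direction in which the jaws open and shut, and the axes are right-handed (so a half turn about z gives the same grasp; the last joint's range is limited). The gripper opens to 94 mm and grips with 3 to 60 N. Pads are 16 mm wide; open, the fingers measure 119 mm over their backs; the gripper's body (75 mm by 177 mm) begins 78 mm behind the grasp point.
Start: joints at [1.123, 0.426, 0.074, 1.606, -0.034, 1.111, -0.067], TCP at [198.671, -645.061, 205.467] pointing down, gripper open.
Joint ranges: [-2.85, 2.85], [-0.5, 2.14], [-1.23, 1.37], [0.21, 2.46], [-1.02, 4.16], [0.16, 2.05], [-2.73, 2.73]. Speed limits (rad/s): [1.89, 1.89, 2.39, 2.39, 3.01, 3.01, 3.01].

INTERFACE

Orientations are given as a unit quaternion [x, y, z, w].
In Python, from rig import * gives the robot as it stands. The module is installed in compiled form; this text tells all that it offers.
- The arm moves only by the tool send_rows, never from a script. Its argument "commands" is a list of rows, each an object of numbers: "dx", "dy", "dz": the shift along the tool's x, y, z in cm; "turn": the turn about the tool's z in rad; "jaw": the opening, from -1 (shut) to 1 (fully open). A call has 1 to 20 rows; each row is the pose to reach, as a shift and turn from the pose commanded when the call began, along the tool's axes at that moment; what a row does not reach only later rows make up. A row lasts 1/12 s, in which the tool goes at most 41.7 mm and 7.16 degrees, less where a joint would pass 70% of its speed; a pose out of reach is approached as far as the arm can. A call with a gripper value outside its range is refused whole. The fingers move at their own pace and stop on an object; "squeeze" is the grip in N (left out, the last holds). Time passes only in rows, so rows that repeat a pose let the fingers close. It gives the time, the measured TCP pose, the force and the opening at its end, in the units of the state.
- read_state(): the state, without advancing time (a new reading comes with each control period).
- capture(name): name is "scene" or "top"; returns a dict with "pixels" (420x560x3 uint8, red, green, blue), "fovy" (degrees; the focal length in pixels is half the picture's height over the tangent of half this angle, whatever the lens; pixels are square), "cx", "cy" (the principal point, pixels), "dist" ([k1, k2, p1, p2, k3] as OpenCV has them; the pictures are not rectified), "pose" (4x4, takes a point from camera to world coordinates). Camera axes: x right, y up, looking along -z (the intrinsics and any distortion apply to the point x, -y, -z); pixel columns grow to the right and rows downward; lengths in mm; the calibration is good to about 2 mm. A picture is of the moment at which its call begins. There is no depth.
- close_job(): hands the job in, once; it reports no verdict.
The state is a dict: "clock": time; "joints": joint angles; "qd": joint speeds; "joint_efforts": joint torques, N m; "position": TCP position; "ee_rot": TCP orientation; "wrist_force": force on the tool from outside, world axes, zero at the start; "moment": the same for the moment, N m; "opening": opening from 0.0 (shut) to 1.0 (fully open).
Only numpy, scipy, OpenCV 4.12 (cv2) and the standard library are available. Lean on these libraries where they do the work, as an engineer would, in place of code of your own. Each camera call takes 0.05 s, during which the arm holds its last target. There are 200 camera calls.

TASK

Take the splash-guard panel out of its wooden rack and hang it back on the guard frame: with the panel standing well open, lower both of its hinge knuckles onto the two upright hinge pins until both are fully home. Then swing it shut past the spring catch against the stop post and let go. Work gently, never forcing the panel against the frame, and leave the other kitchen things where they stand.

Things in the scene. Friction and masses are not known exactly. Their poses are not given: they have to be found in the camera images.
- guard_panel: Loose upright panel, 0.17 to 0.29 kg: aluminium sheet 170 long (its x), 5 thick (y), 140 high (z), wooden grip bar on its top edge, two steel hinge knuckles at its +x end. Origin: middle of the sheet's bottom edge. Stands in the rack's slot, perhaps leaning a little, bottom edge 12 above the ledge. Centre of mass within 15 of the grip bar's middle along x, about 75 above the bottom edge.
- grip_bar (a point): Centre of the wooden grip bar: 70 long (panel x), 18 thick (panel y), 28 high; it stands on the sheet's top edge, 140 to 168 above the sheet's bottom edge.
- knuckle_low (a point): Centre of the bottom opening of the panel's lower hinge knuckle: a vertical steel tube 24 outside, 10.5 bore, 16 tall, open at both ends, at panel x = +97, y = 0, z = 20 to 36.
- knuckle_up (a point): Centre of the bottom opening of the upper hinge knuckle, same tube, at panel x = +97, y = 0, z = 110 to 126 (90 straight above the lower one).
- free_edge (a point): Middle of the panel's free edge, at panel x = -85, y = 0, z = 75.
- guard_frame: Fixed dark steel frame, origin on the ledge under it, z up; along its y: hinge post at -150 to -120 (177 high), stop post at +60 to +100 (180 high); base plate 70 x 270 x 12. Two arms on the hinge post carry the upright pins, one above the other. Panel open square: its x is along the frame's x, it reaches to frame -x. Shut: its x is along frame -y (a clockwise quarter turn seen from above).
- mark_low (a point): Mark on the frame at the seat height of the lower knuckle (pin's foot, on its arm), 45 above the ledge, frame x = 0, y = -104; axes as the frame's. Pins: 8 across, 14 tall, flat tops. The arms are clamped in slots: the real pins, both equally, stand 2.5 to 15.5 from the marks towards frame +y (exact in x and z). This shift is not measured: feel or see it. The arms hold firm under gentle forces.
- mark_up (a point): Mark at the seat height of the upper knuckle, 135 above the ledge, 90 straight above mark_low; same pin, same unmeasured shift towards frame +y. A knuckle is fully home when its bottom opening lies at this height, the pin inside it.
- stop (a point): Point on the stop post's front (frame -x) face: frame x = 3, y = +80, z = 100. The shut panel's back rests here, under a lip (underside 172 above the ledge; shut sheet top: 165), so the panel goes on or off the pins only when open. A sprung 45-degree wedge (y = +67 to +93, tip at x = -12, z = 157) rises as the sheet's top passes and keeps it shut: push 3 to 6 N at the grip bar.
- rack: Fixed wooden rack, origin under its middle on the ledge, base 150 (x) x 110 (y) x 12 with two pairs of pegs 62 high at x = +-50 that form an 8 wide slot along its x; the panel stands in it, its x axis along the rack's x.
- molcajete: Bystander: grey stone mortar, 150 across, 95 high, standing on the trivet. Leave it.
- trivet: Bystander: round cork trivet 170 across, 10 thick.
- jar: Bystander: empty green glass jar, 76 across, 120 high.
- tortilla_press: Bystander: steel tortilla press, about 200 long, 70 high.
- spoon_holder: Bystander: white ceramic bowl-shaped spoon holder, 100 across, 35 high, at the robot's right of the work.
Not all that is in view belongs to the job. Of the things like the guard_panel, leave any that is blue; of the rest the smaller one is meant.

How it is judged (in metres and radians):
On the way:
1. the panel hangs fully home on both pins while standing well open (at least 30 degrees from shut) (z of knuckle_low in the frame of mark_low between -0.002 and 0.002 m and y of knuckle_low in the frame of mark_low between 0.001 and 0.017 m and x of knuckle_low in the frame of mark_low between -0.003 and 0.003 m and z of knuckle_up in the frame of mark_up between -0.002 and 0.002 m and y of knuckle_up in the frame of mark_up between 0.001 and 0.017 m and x of knuckle_up in the frame of mark_up between -0.003 and 0.003 m and angle between the x axis of guard_panel and the y axis of guard_frame, either way round above 0.52 rad), for 0.2 s.
At the end, for the whole second after the job is handed in: Both knuckles home on their pins (within 2 mm of seat height, 3 mm of the marks in frame x, 1 to 17 mm past them in y), panel shut: within 0.08 rad of the frame's y, free edge within 30 mm of the stop point sideways and at most 14 mm in front of it; let go, at rest (z of knuckle_low in the frame of mark_low between -0.002 and 0.002 m and y of knuckle_low in the frame of mark_low between 0.001 and 0.017 m and x of knuckle_low in the frame of mark_low between -0.003 and 0.003 m and z of knuckle_up in the frame of mark_up between -0.002 and 0.002 m and y of knuckle_up in the frame of mark_up between 0.001 and 0.017 m and x of knuckle_up in the frame of mark_up between -0.003 and 0.003 m and angle between the x axis of guard_panel and the y axis of guard_frame, either way round below 0.08 rad and x of free_edge in the frame of stop above -0.014 m and horizontal distance between free_edge and stop below 0.03 m and linear speed of guard_panel below 0.02 m/s and angular speed of guard_panel below 0.1 rad/s); the robot touches nothing.
It fails at once if the panel is pressed against the guard frame or its pins with more than 40 N (contact force between guard_panel and guard_frame above 40 N).
It fails at once if a bystander is moved by more than 20 mm (distance of any of molcajete, trivet, jar, tortilla_press, spoon_holder from where it was at the start of the episode above 0.02 m).
It also fails if it takes over 72 s, if anything falls off the work surface, if the arm or the gripper's body presses on something with over 40 N, if the wrist force passes 120 N, or if a joint passes its speed limit or range.

## Working session

There is one attempt and no reset: what is moved stays moved. The work goes in short steps, Python scripts to look and compute and a tool call to move; the robot and the scene stay as the last step left them, time stands still between calls to the robot, and variables do not carry over. Pictures are saved under pics/ and viewed, about 8 in all and at most 12, crops included, and the job is handed in when it is done.

Besides the shell and the picture viewer there is one more tool, called in YAML: its name, and indented under it one key for each argument. send_rows: Moves the arm, as the interface text tells. Its arguments: {"type":"object","properties":{"commands":{"type":"array"},"squeeze":{"type":"number"}},"required":["commands"]}

```bash
mkdir -p pics; cat > h.py <<'E'
from rig import *
import numpy as np, cv2
def K(c):
    h=c['pixels'].shape[0]; f=h/2/np.tan(np.radians(c['fovy'])/2)
    return np.array([[f,0,c['cx']],[0,f,c['cy']],[0,0,1.]])
def ray(c,u,v):
    p=cv2.undistortPoints(np.array([[[u,v]]],float),K(c),np.array(c['dist'],float))[0,0]
    P=np.array(c['pose']); d=P[:3,:3]@np.array([p[0],-p[1],-1.]); return P[:3,3],d
def atz(c,u,v,z):
    o,d=ray(c,u,v); return o+d*(z-o[2])/d[2]
def proj(c,X):
    P=np.array(c['pose']); q=(np.atleast_2d(X)-P[:3,3])@P[:3,:3]; q=q*[1,-1,-1]
    return cv2.projectPoints(q.reshape(-1,1,3).astype(float),np.zeros(3),np.zeros(3),K(c),np.array(c['dist'],float))[0].reshape(-1,2)
def tri(c1,p1,c2,p2):
    o1,d1=ray(c1,*p1);o2,d2=ray(c2,*p2);d1/=np.linalg.norm(d1);d2/=np.linalg.norm(d2)
    s=np.linalg.lstsq(np.c_[d1,-d2],o2-o1,rcond=None)[0]
    a=o1+d1*s[0];b=o2+d2*s[1];return (a+b)/2,np.linalg.norm(a-b)
def save(c,n,box=None,k=1):
    im=c['pixels'][:,:,::-1]
    if box: im=im[box[1]:box[3],box[0]:box[2]]
    cv2.imwrite(n,cv2.resize(im,None,fx=k,fy=k,interpolation=cv2.INTER_CUBIC))
E
python3 - <<'E'
from h import *
import pickle
for n in('scene','top'):
    c=capture(n);pickle.dump(c,open(n+'0.pkl','wb'));save(c,f'pics/{n}0.png',k=1.42)
    P=np.array(c['pose']);print(n,c['fovy'],c['dist'],P[:3,3],-P[:3,2])
s=read_state();print(s)
E
```

```text
scene 51.48155345622263 [0.01603118 0.         0.         0.         0.        ] [1262.17250151  -23.53816651 1295.480851  ] [-0.53660179  0.00655847 -0.84381011]
top 55.206100436365865 [-0.11214416  0.          0.          0.          0.        ] [ 423.76637553  -20.16421612 1444.72244045] [ 0.08800414  0.02230918 -0.99587026]
{'clock': 0.1, 'joints': array([ 1.12250039,  0.42667926,  0.07384912,  1.6065079 , -0.03413008,
        1.11080242, -0.06711239]), 'qd': array([ 0.00090874, -0.00055603,  0.00012943, -0.00040099,  0.00036905,
       -0.00118971, -0.00053383]), 'joint_efforts': array([ 6.91402238e-03, -9.37476397e+01,  3.67682509e+00, -4.55049706e+01,
       -4.85346420e-02,  1.68134447e-02, -3.77426645e-06]), 'position': array([ 198.57412232, -644.73193123,  204.85446482]), 'ee_rot': array([ 8.04462196e-01, -5.94003578e-01, -4.72664838e-04, -3.16821527e-04]), 'wrist_force': array([-0.37522975,  0.3983011 , -0.22996106]), 'moment': array([ 0.01806798,  0.01005993, -0.00025019]), 'opening': 0.9974784706478812}
```

View pics/scene0.png

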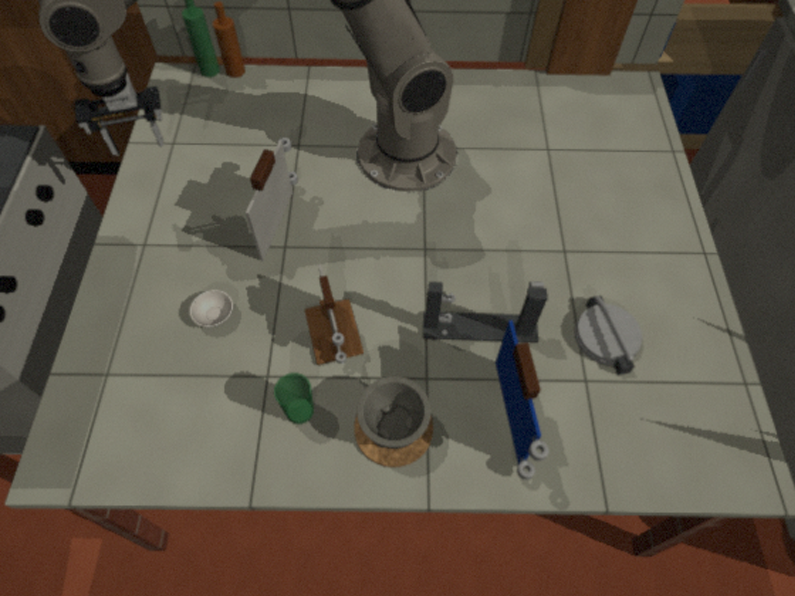

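View pics/top0.png

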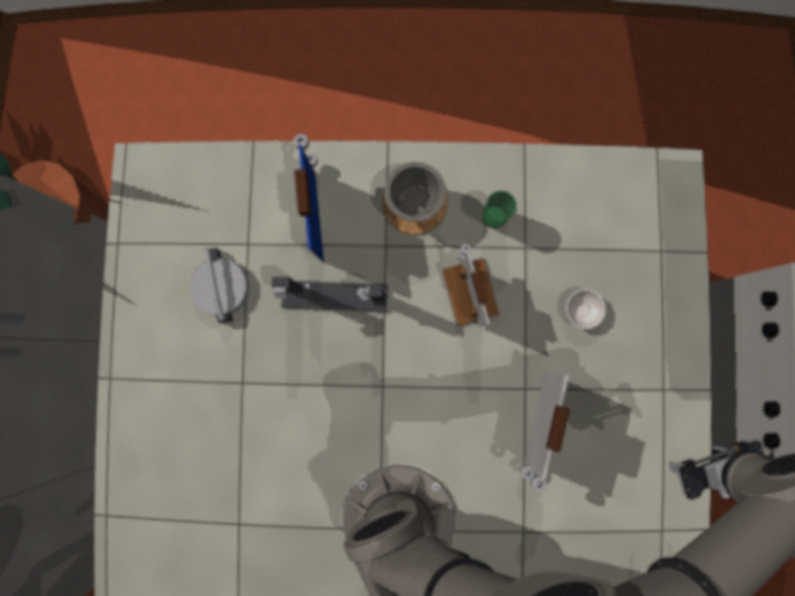

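The pictures show the frame at about (480,325) in scene and (330,292) in top. The rack with the small grey panel is at (333,325) and (470,290). The blue panel and the larger grey one are decoys. I'll zoom in on the rack and frame in both views.

```bash
python3 - <<'E'
from h import *
import pickle
S=pickle.load(open('scene0.pkl','rb'));T=pickle.load(open('top0.pkl','rb'))
def cr(c,x0,y0,w,h,k):
    im=c['pixels'][y0:y0+h,x0:x0+w,::-1]; return cv2.resize(im,None,fx=k,fy=k,interpolation=cv2.INTER_CUBIC)
# rack
a=cr(S,205,180,60,80,6.5);b=cr(T,305,165,60,70,6.5)
A=np.zeros((525,790,3),np.uint8);A[:520,:390]=a;A[:455,400:790]=b;cv2.imwrite('pics/rack.png',A)
a=cr(S,290,190,100,60,7.9);b=cr(T,185,185,100,40,7.9)
A=np.zeros((800,790,3),np.uint8);A[:474]=a;A[480:796]=b;A=cv2.resize(A,None,fx=.75,fy=.75);cv2.imwrite('pics/frame.png',A)
E
```

```text
(no output)
```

View pics/rack.png

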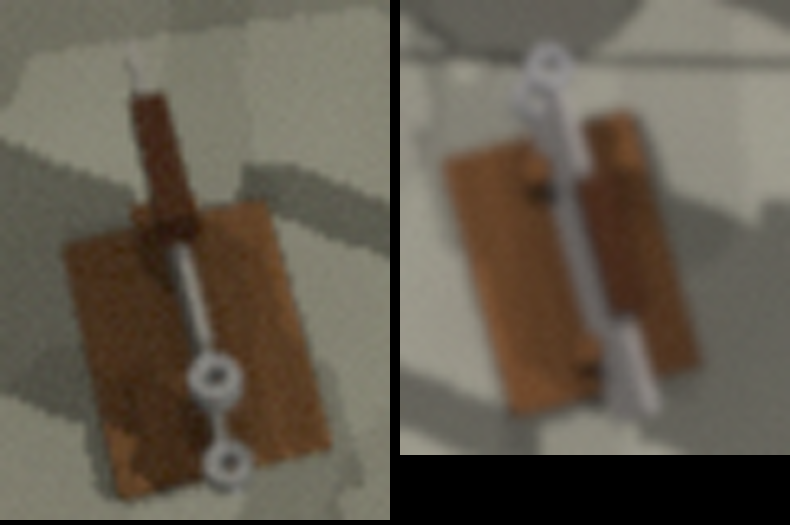

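View pics/frame.png

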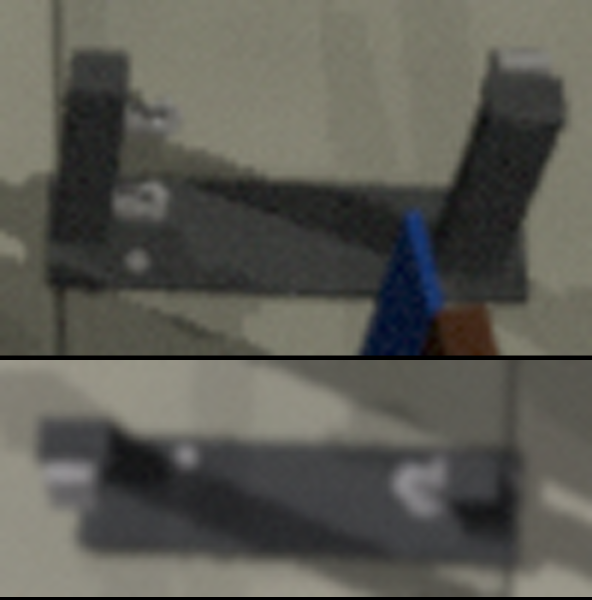

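Both crops are readable. The hinge post, with two light arms and pins, is on the world −y side, and the stop post with its lip is on +y. In the rack crop the knuckles point to world +x, at (215,378)/(228,462) in scene and (548,65)/(525,105) in top.

```bash
cat > m.py <<'E'
from h import *
import pickle
S=pickle.load(open('scene0.pkl','rb'));T=pickle.load(open('top0.pkl','rb'))
o=lambda x,k:(x+.5)/k-.5
rs=lambda x,y:(205+o(x,6.5),180+o(y,6.5)); rt=lambda x,y:(305+o(x-400,6.5),165+o(y,6.5))
fs=lambda x,y:(290+o(x,5.925),190+o(y,5.925)); ft=lambda x,y:(185+o(x,5.925),185+o(y-360,5.925))
E
python3 - <<'E'
from m import *
np.set_printoptions(precision=1,suppress=True)
print('rack')
for n,a,b,z in [('kup',(215,376),(548,65),138),('klow',(229,461),(525,105),48)]:
    print(n,tri(S,rs(*a),T,rt(*b)),atz(S,*rs(*a),z),atz(T,*rt(*b),z))
print('bar S z180',[atz(S,*rs(*p),180)[:2] for p in [(133,95),(165,95),(158,220),(197,215)]])
print('bar T z180',[atz(T,*rt(*p),180)[:2] for p in [(580,178),(625,178),(605,318),(643,318)]])
print('rackbase S',[atz(S,*rs(*p),12)[:2] for p in [(65,245),(268,203),(328,445),(122,495)]])
print('rackbase T',[atz(T,*rt(*p),12)[:2] for p in [(445,160),(632,110),(702,365),(512,412)]])
print('frame base S',[atz(S,*fs(*p),12)[:2] for p in [(52,180),(52,280),(524,292)]])
print('frame base T',[atz(T,*ft(*p),12)[:2] for p in [(80,550),(515,558),(518,452)]])
print('hinge S177',[atz(S,*fs(*p),177)[:2] for p in [(72,52),(128,52),(125,92),(68,92)]])
print('stop S180',[atz(S,*fs(*p),180)[:2] for p in [(492,50),(552,50),(562,122),(486,115)]])
print('stop T180',[atz(T,*ft(*p),180)[:2] for p in [(40,420),(108,420),(95,506),(48,500)]])
E
```

```text
rack
kup (array([ 665.2, -143.9,  138.7]), np.float64(0.5169000234409026)) [ 664.8 -144.2  138. ] [ 665.3 -143.7  138. ]
klow (array([ 661. , -142.5,   40.9]), np.float64(4.097606566278715)) [ 664.4 -143.9   48. ] [ 659.8 -139.9   48. ]
bar S z180 [array([ 539.4, -187.5]), array([ 539.2, -172.5]), array([ 607.2, -170.8]), array([ 604.2, -153.2])]
bar T z180 [array([ 601.8, -155.7]), array([ 602.2, -177.7]), array([ 533.4, -168.3]), array([ 533.7, -186.8])]
rackbase S [array([ 524.4, -240.3]), array([ 497.2, -135.9]), array([637.6, -98.4]), array([ 666.4, -199.1])]
rackbase T [array([634.3, -98.9]), array([ 664.1, -202.4]), array([ 522.9, -241.6]), array([ 495.4, -137.2])]
frame base S [array([530.3,  43.9]), array([594.5,  43.1]), array([597.8, 306.6])]
frame base T [array([528.4, 308.5]), array([528.,  43.]), array([592.5,  42.5])]
hinge S177 [array([548.5,  46.4]), array([548. ,  75.2]), array([572.2,  73. ]), array([572.7,  44. ])]
stop S180 [array([545.5, 262.3]), array([545. , 293.2]), array([588.1, 293.2]), array([584.7, 255.2])]
stop T180 [array([586.3, 294.5]), array([586.8, 257.2]), array([540. , 262.6]), array([542.9, 288.4])]
```

```bash
python3 - <<'E'
from m import *
def cr(c,x0,y0,w,h,k):
    return cv2.resize(c['pixels'][y0:y0+h,x0:x0+w,::-1],None,fx=k,fy=k,interpolation=cv2.INTER_CUBIC)
k=16
A=np.zeros((600,800,3),np.uint8)
s=cr(S,300,200,24,34,k);t=cr(T,247,197,24,24,k)
s=np.clip(s*1.6,0,255);t=np.clip(t*1.6,0,255)
A[:544,:384]=s;A[:384,400:784]=t
th=np.linspace(0,2*np.pi,24)
for sh,col in((2.5,(0,0,255)),(15.5,(0,255,0))):
  for z in(59,149):
    X=np.array([[561,91+sh,z],[561,91+sh,z-14]])
    for c,x0,y0,ox in((S,300,200,0),(T,247,197,400)):
      p=(proj(c,X)-[x0,y0]+.5)*k-.5
      p[:,0]+=ox
      cv2.line(A,tuple(p[0].astype(int).tolist()),tuple(p[1].astype(int).tolist()),col,1)
      cv2.circle(A,tuple(p[0].astype(int).tolist()),3,col,1)
cv2.imwrite('pics/pins.png',A)
E
```

```text
(no output)
```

View pics/pins.png

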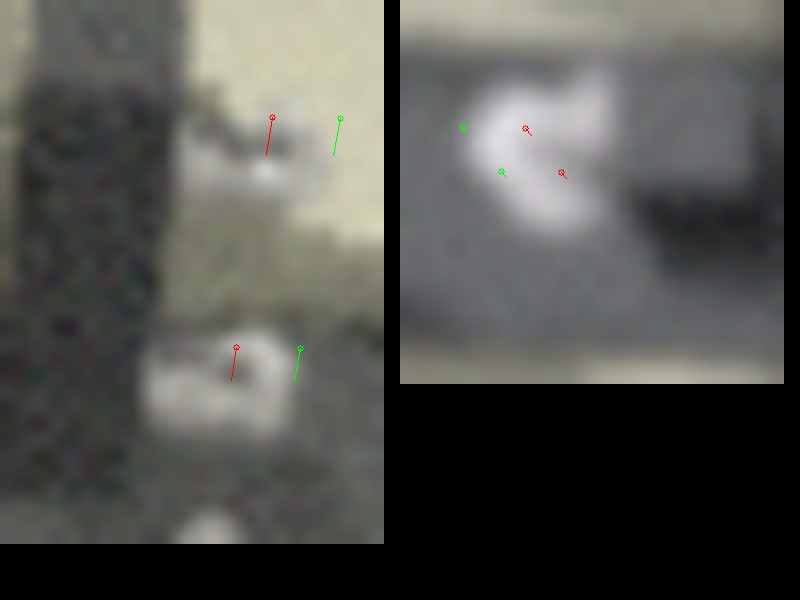

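Seen against the projected candidates, the pin shift looks like about 3–6 mm, so the pins are near (561, 95). The final fit will be felt out. Next is approach and grasp.

```bash
cat >> h.py <<'E'
from scipy.spatial.transform import Rotation as R
def go(p,yaw,s=None):
    """p: TCP target world mm, yaw: panel yaw (tool x at yaw-pi/2). prints row"""
    s=s or read_state(); M=R.from_quat(s['ee_rot']).as_matrix()
    d=M.T@(np.array(p)-s['position'])/10
    cur=np.arctan2(M[1,0],M[0,0]); t=-(yaw-np.pi/2-cur); t=(t+np.pi)%(2*np.pi)-np.pi
    print('d',d.round(3),'turn',round(t,4),'curyaw',round(cur+np.pi/2,4))
def st():
    s=read_state(); print('t',round(s['clock'],2),'p',s['position'].round(2),'F',s['wrist_force'].round(2),'M',s['moment'].round(3),'op',round(s['opening'],3),'q',s['joints'].round(2)); 
    M=R.from_quat(s['ee_rot']).as_matrix(); print('yaw',round(np.arctan2(M[1,0],M[0,0])+np.pi/2,4),'z',M[:,2].round(4)); return s
E
python3 - <<'E'
from h import *
st();go((571,-170,400),.27);go((571,-170,149),.27)
E
```

```text
t 0.1 p [ 198.57 -644.73  204.85] F [-0.38  0.4  -0.23] M [ 0.018  0.01  -0.   ] op 0.997 q [ 1.12  0.43  0.07  1.61 -0.03  1.11 -0.07]
yaw 0.2987 z [-4.0e-04  1.1e-03 -1.0e+00]
d [-34.431 -49.564 -19.478] turn 0.0287 curyaw 0.2987
d [-34.403 -49.566   5.622] turn 0.0287 curyaw 0.2987
```

send_rows:
  commands:
    - {"dz": -4, "jaw": 1}
    - {"dz": -8, "jaw": 1}
    - {"dz": -12, "jaw": 1}
    - {"dx": -2, "dy": -3, "dz": -15, "jaw": 1}
    - {"dx": -34.4, "dy": -49.55, "dz": -15, "turn": 0.029, "jaw": 1}
    - {"dx": -34.4, "dy": -49.55, "dz": -15, "turn": 0.029, "jaw": 1}
    - {"dx": -34.4, "dy": -49.55, "dz": -15, "turn": 0.029, "jaw": 1}
    - {"dx": -34.4, "dy": -49.55, "dz": -15, "turn": 0.029, "jaw": 1}
    - {"dx": -34.4, "dy": -49.55, "dz": -15, "turn": 0.029, "jaw": 1}
    - {"dx": -34.4, "dy": -49.55, "dz": -15, "turn": 0.029, "jaw": 1}
    - {"dx": -34.4, "dy": -49.55, "dz": -15, "turn": 0.029, "jaw": 1}
    - {"dx": -34.4, "dy": -49.55, "dz": -15, "turn": 0.029, "jaw": 1}
    - {"dx": -34.4, "dy": -49.55, "dz": -15, "turn": 0.029, "jaw": 1}
    - {"dx": -34.4, "dy": -49.55, "dz": -15, "turn": 0.029, "jaw": 1}
    - {"dx": -34.4, "dy": -49.55, "dz": -15, "turn": 0.029, "jaw": 1}
    - {"dx": -34.4, "dy": -49.55, "dz": -15, "turn": 0.029, "jaw": 1}
    - {"dx": -34.4, "dy": -49.55, "dz": -15, "turn": 0.029, "jaw": 1}
    - {"dx": -34.4, "dy": -49.55, "dz": -15, "turn": 0.029, "jaw": 1}
    - {"dx": -34.4, "dy": -49.55, "dz": -15, "turn": 0.029, "jaw": 1}
    - {"dx": -34.4, "dy": -49.55, "dz": -15, "turn": 0.029, "jaw": 1}

```text
validation failed for argument at $.co...
```

```bash
python3 - <<'E'
from h import *
st();go((571,-170,149),.27)
E
```

```text
t 0.1 p [ 198.57 -644.73  204.85] F [-0.38  0.4  -0.23] M [ 0.018  0.01  -0.   ] op 0.997 q [ 1.12  0.43  0.07  1.61 -0.03  1.11 -0.07]
yaw 0.2987 z [-4.0e-04  1.1e-03 -1.0e+00]
d [-34.403 -49.566   5.622] turn 0.0287 curyaw 0.2987
```

send_rows:
  commands:
    - {"dx": 0.0, "dy": 0.0, "dz": -4.0, "turn": 0.0, "jaw": 1.0}
    - {"dx": 0.0, "dy": 0.0, "dz": -8.0, "turn": 0.0, "jaw": 1.0}
    - {"dx": 0.0, "dy": 0.0, "dz": -12.0, "turn": 0.0, "jaw": 1.0}
    - {"dx": -2.0, "dy": -3.0, "dz": -15.0, "turn": 0.0, "jaw": 1.0}

```text
clock: 0.43
position: [214.5, -623.5, 355.2]
ee_rot: [0.803, -0.597, 0.0, 0.002]
wrist_force: [-0.1, -0.2, 0.2]
opening: 0.998
```

send_rows:
  commands:
    - {"dx": -32.4, "dy": -46.55, "dz": 0, "turn": 0.029, "jaw": 1}
    - {"dx": -32.4, "dy": -46.55, "dz": 0, "turn": 0.029, "jaw": 1}
    - {"dx": -32.4, "dy": -46.55, "dz": 0, "turn": 0.029, "jaw": 1}
    - {"dx": -32.4, "dy": -46.55, "dz": 0, "turn": 0.029, "jaw": 1}
    - {"dx": -32.4, "dy": -46.55, "dz": 0, "turn": 0.029, "jaw": 1}
    - {"dx": -32.4, "dy": -46.55, "dz": 0, "turn": 0.029, "jaw": 1}
    - {"dx": -32.4, "dy": -46.55, "dz": 0, "turn": 0.029, "jaw": 1}
    - {"dx": -32.4, "dy": -46.55, "dz": 0, "turn": 0.029, "jaw": 1}
    - {"dx": -32.4, "dy": -46.55, "dz": 0, "turn": 0.029, "jaw": 1}
    - {"dx": -32.4, "dy": -46.55, "dz": 0, "turn": 0.029, "jaw": 1}
    - {"dx": -32.4, "dy": -46.55, "dz": 0, "turn": 0.029, "jaw": 1}
    - {"dx": -32.4, "dy": -46.55, "dz": 0, "turn": 0.029, "jaw": 1}
    - {"dx": -32.4, "dy": -46.55, "dz": 0, "turn": 0.029, "jaw": 1}
    - {"dx": -32.4, "dy": -46.55, "dz": 0, "turn": 0.029, "jaw": 1}
    - {"dx": -32.4, "dy": -46.55, "dz": 0, "turn": 0.029, "jaw": 1}
    - {"dx": -32.4, "dy": -46.55, "dz": 0, "turn": 0.029, "jaw": 1}

```text
clock: 1.77
position: [569.0, -172.1, 351.5]
ee_rot: [0.797, -0.604, -0.001, 0.0]
wrist_force: [-0.3, -1.0, 0.8]
opening: 1.002
```

```bash
python3 - <<'E'
from h import *
st();go((571,-170,149),.27)
E
```

```text
t 1.77 p [ 568.95 -172.05  351.5 ] F [-0.29 -0.96  0.83] M [-0.021 -0.019 -0.004] op 1.002 q [ 0.42  0.22 -0.28  1.58  0.06  1.35 -1.17]
yaw 0.2727 z [-1.e-03  6.e-04 -1.e+00]
d [-0.124 -0.268 20.25 ] turn 0.0027 curyaw 0.2727
```

Joint 7 would run out of range on the shutting swing, so I'll use the half-turned grasp.

send_rows:
  commands:
    - {"dx": 0, "dy": 0, "dz": 4, "turn": -1.57, "jaw": 1}
    - {"dx": 0, "dy": 0, "dz": 8, "turn": -1.57, "jaw": 1}
    - {"dx": 0, "dy": 0, "dz": 8, "turn": -1.57, "jaw": 1}
    - {"dx": 0, "dy": 0, "dz": 8, "turn": -1.57, "jaw": 1}
    - {"dx": 0, "dy": 0, "dz": 8, "turn": -1.57, "jaw": 1}
    - {"dx": 0, "dy": 0, "dz": 8, "turn": -1.57, "jaw": 1}
    - {"dx": 0, "dy": 0, "dz": 8, "turn": -1.57, "jaw": 1}
    - {"dx": 0, "dy": 0, "dz": 8, "turn": -1.57, "jaw": 1}
    - {"dx": 0, "dy": 0, "dz": 8, "turn": -1.57, "jaw": 1}
    - {"dx": 0, "dy": 0, "dz": 8, "turn": -1.57, "jaw": 1}
    - {"dx": 0, "dy": 0, "dz": 8, "turn": -1.57, "jaw": 1}
    - {"dx": 0, "dy": 0, "dz": 8, "turn": -1.57, "jaw": 1}
    - {"dx": 0, "dy": 0, "dz": 8, "turn": -1.57, "jaw": 1}

```text
clock: 2.85
position: [567.5, -175.3, 272.0]
ee_rot: [0.991, 0.137, -0.0, 0.0]
wrist_force: [0.0, -0.7, 0.6]
opening: 1.001
```

send_rows:
  commands:
    - {"dx": 0, "dy": 0, "dz": 0, "turn": -1.57, "jaw": 1}
    - {"dx": 0, "dy": 0, "dz": 0, "turn": -1.57, "jaw": 1}
    - {"dx": 0, "dy": 0, "dz": 0, "turn": -1.57, "jaw": 1}
    - {"dx": 0, "dy": 0, "dz": 0, "turn": -1.57, "jaw": 1}
    - {"dx": 0, "dy": 0, "dz": 0, "turn": -1.57, "jaw": 1}
    - {"dx": 0, "dy": 0, "dz": 0, "turn": -1.57, "jaw": 1}
    - {"dx": 0, "dy": 0, "dz": 0, "turn": -1.57, "jaw": 1}
    - {"dx": 0, "dy": 0, "dz": 0, "turn": -1.57, "jaw": 1}
    - {"dx": 0, "dy": 0, "dz": 0, "turn": -1.57, "jaw": 1}
    - {"dx": 0, "dy": 0, "dz": 0, "turn": -1.57, "jaw": 1}
    - {"dx": 0, "dy": 0, "dz": 0, "turn": -1.57, "jaw": 1}
    - {"dx": 0, "dy": 0, "dz": 0, "turn": -1.57, "jaw": 1}
    - {"dx": 0, "dy": 0, "dz": 0, "turn": -1.57, "jaw": 1}
    - {"dx": 0, "dy": 0, "dz": 0, "turn": -1.57, "jaw": 1}
    - {"dx": 0, "dy": 0, "dz": 0, "turn": -1.57, "jaw": 1}

```text
clock: 4.1
position: [567.8, -174.9, 272.0]
ee_rot: [0.608, 0.794, -0.0, -0.0]
wrist_force: [-0.2, -0.4, 0.5]
opening: 0.999
```

```bash
sed -i 's/yaw-np.pi\/2-cur/yaw+np.pi\/2-cur/; s/cur+np.pi\/2,4/cur-np.pi\/2,4/; s/M\[0,0\])+np.pi\/2,4/M[0,0])-np.pi\/2,4/' h.py; python3 - <<'E'
from h import *
st();go((571,-170,149),.27)
E
```

```text
t 4.1 p [ 567.8  -174.9   271.99] F [-0.23 -0.4   0.48] M [ 0.042 -0.103 -0.009] op 0.999 q [ 0.8   0.33 -0.76  1.68  0.24  1.23  1.82]
yaw 0.2637 z [-5.e-04 -3.e-04 -1.e+00]
d [ 0.392  0.443 12.299] turn -0.0063 curyaw 0.2637
```

send_rows:
  commands:
    - {"dx": 0.4, "dy": 0.44, "dz": 3, "turn": -0.006, "jaw": 1}
    - {"dx": 0.4, "dy": 0.44, "dz": 6, "turn": -0.006, "jaw": 1}
    - {"dx": 0.4, "dy": 0.44, "dz": 8, "turn": -0.006, "jaw": 1}
    - {"dx": 0.4, "dy": 0.44, "dz": 10, "turn": -0.006, "jaw": 1}
    - {"dx": 0.4, "dy": 0.44, "dz": 11.5, "turn": -0.006, "jaw": 1}
    - {"dx": 0.4, "dy": 0.44, "dz": 12.3, "turn": -0.006, "jaw": 1}
    - {"dx": 0.4, "dy": 0.44, "dz": 12.3, "turn": -0.006, "jaw": 1}
    - {"dx": 0.4, "dy": 0.44, "dz": 12.3, "turn": -0.006, "jaw": 1}

```text
clock: 4.77
position: [571.7, -168.8, 149.5]
ee_rot: [0.604, 0.797, -0.0, -0.0]
wrist_force: [0.2, 0.8, -0.1]
opening: 0.999
```

```bash
python3 - <<'E'
from h import *
st();go((571,-170,149),.27)
c=capture('scene');d=capture('top')
A=np.zeros((600,800,3),np.uint8)
f=lambda c,x0,y0,w,h,k:cv2.resize(c['pixels'][y0:y0+h,x0:x0+w,::-1],None,fx=k,fy=k,interpolation=cv2.INTER_CUBIC)
A[:600,:400]=f(c,195,160,80,120,5);A[:500,400:]=f(d,290,150,80,100,5)
cv2.imwrite('pics/g.png',A)
E
```

```text
t 4.77 p [ 571.66 -168.75  149.5 ] F [ 0.24  0.82 -0.14] M [ 0.109 -0.129 -0.04 ] op 0.999 q [ 0.74  0.45 -0.72  1.81  0.34  1.02  1.73]
yaw 0.2727 z [-1.e-04  0.e+00 -1.e+00]
d [-0.102 -0.097  0.05 ] turn 0.0027 curyaw 0.2727
```

View pics/g.png

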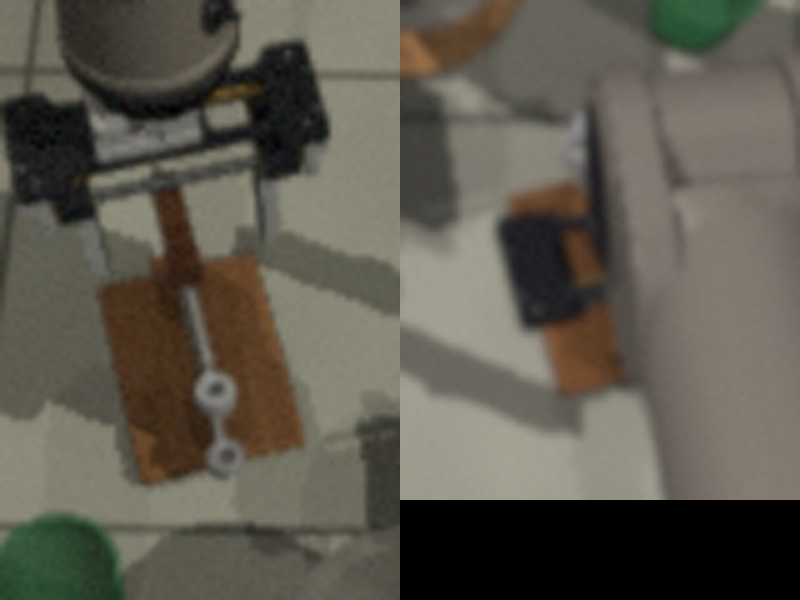

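Fingers straddle the bar (bar at about (178,235), between the finger tips) with no contact force, so I'm closing now.

send_rows:
  commands:
    - {"dx": 0, "dy": 0, "dz": 0, "turn": 0, "jaw": -1}
    - {"dx": 0, "dy": 0, "dz": 0, "turn": 0, "jaw": -1}
    - {"dx": 0, "dy": 0, "dz": 0, "turn": 0, "jaw": -1}
    - {"dx": 0, "dy": 0, "dz": 0, "turn": 0, "jaw": -1}
    - {"dx": 0, "dy": 0, "dz": 0, "turn": 0, "jaw": -1}
    - {"dx": 0, "dy": 0, "dz": 0, "turn": 0, "jaw": -1}
    - {"dx": 0, "dy": 0, "dz": 0, "turn": 0, "jaw": -1}
    - {"dx": 0, "dy": 0, "dz": 0, "turn": 0, "jaw": -1}
    - {"dx": 0, "dy": 0, "dz": 0, "turn": 0, "jaw": -1}
    - {"dx": 0, "dy": 0, "dz": 0, "turn": 0, "jaw": -1}
  squeeze: 40

```text
clock: 5.7
position: [571.6, -168.5, 149.1]
ee_rot: [0.604, 0.797, 0.0, -0.0]
wrist_force: [0.2, -0.6, 0.5]
opening: 0.326
```

```bash
python3 - <<'E'
from h import *
st()
E
```

```text
t 5.7 p [ 571.62 -168.5   149.14] F [ 0.19 -0.6   0.52] M [ 0.088 -0.105  0.039] op 0.326 q [ 0.74  0.45 -0.72  1.81  0.34  1.02  1.73]
yaw 0.2742 z [-0.e+00  1.e-04 -1.e+00]
```

send_rows:
  commands:
    - {"dx": 0, "dy": 0, "dz": 0, "turn": 0, "jaw": -1}
    - {"dx": 0, "dy": 0, "dz": 0, "turn": 0, "jaw": -1}
    - {"dx": 0, "dy": 0, "dz": 0, "turn": 0, "jaw": -1}
    - {"dx": 0, "dy": 0, "dz": 0, "turn": 0, "jaw": -1}
    - {"dx": 0, "dy": 0, "dz": 0, "turn": 0, "jaw": -1}
    - {"dx": 0, "dy": 0, "dz": 0, "turn": 0, "jaw": -1}

```text
clock: 6.2
position: [571.7, -169.0, 149.2]
ee_rot: [0.604, 0.797, -0.0, 0.0]
wrist_force: [2.5, -3.9, -2.1]
opening: 0.192
```

```bash
python3 - <<'E'
from h import *
st()
E
```

```text
t 6.2 p [ 571.72 -168.96  149.17] F [ 2.51 -3.95 -2.1 ] M [-1.414 -0.787  0.129] op 0.192 q [ 0.74  0.45 -0.72  1.81  0.34  1.02  1.73]
yaw 0.2739 z [ 3.e-04 -4.e-04 -1.e+00]
```

send_rows:
  commands:
    - {"dx": 0, "dy": 0, "dz": -0.5, "turn": 0, "jaw": -1}
    - {"dx": 0, "dy": 0, "dz": -1, "turn": 0, "jaw": -1}
    - {"dx": 0, "dy": 0, "dz": -2, "turn": 0, "jaw": -1}
    - {"dx": 0, "dy": 0, "dz": -3, "turn": 0, "jaw": -1}
    - {"dx": 0, "dy": 0, "dz": -4.5, "turn": 0, "jaw": -1}
    - {"dx": 0, "dy": 0, "dz": -6, "turn": 0, "jaw": -1}
    - {"dx": 0, "dy": 0, "dz": -7.5, "turn": 0, "jaw": -1}
    - {"dx": 0, "dy": 0, "dz": -8.5, "turn": 0, "jaw": -1}
    - {"dx": 0, "dy": 0, "dz": -9, "turn": 0, "jaw": -1}
    - {"dx": 0, "dy": 0, "dz": -9, "turn": 0, "jaw": -1}
    - {"dx": 0, "dy": 0, "dz": -9, "turn": 0, "jaw": -1}

```text
clock: 7.12
position: [571.4, -168.4, 239.0]
ee_rot: [0.604, 0.797, 0.0, -0.0]
wrist_force: [-0.1, -0.2, -3.2]
opening: 0.188
```

```bash
python3 - <<'E'
from h import *
st()
E
```

```text
t 7.12 p [ 571.44 -168.36  238.96] F [-0.15 -0.16 -3.19] M [ 0.064 -0.113 -0.025] op 0.188 q [ 0.78  0.36 -0.76  1.71  0.26  1.18  1.79]
yaw 0.2742 z [-2.e-04  2.e-04 -1.e+00]
```

```bash
python3 - <<'E'
from h import *
s=read_state();go((464,130,340),0,s)
E
```

```text
d [ 31.633  -2.264 -10.096] turn 0.2742 curyaw 0.2742
```

send_rows:
  commands:
    - {"dx": 0, "dy": 0, "dz": -2, "turn": 0, "jaw": -1}
    - {"dx": 0, "dy": 0, "dz": -5, "turn": 0, "jaw": -1}
    - {"dx": 0, "dy": 0, "dz": -8, "turn": 0, "jaw": -1}
    - {"dx": 1, "dy": -0.1, "dz": -10.1, "turn": 0.03, "jaw": -1}
    - {"dx": 3, "dy": -0.2, "dz": -10.1, "turn": 0.07, "jaw": -1}
    - {"dx": 6, "dy": -0.4, "dz": -10.1, "turn": 0.12, "jaw": -1}
    - {"dx": 9, "dy": -0.6, "dz": -10.1, "turn": 0.16, "jaw": -1}
    - {"dx": 12, "dy": -0.9, "dz": -10.1, "turn": 0.2, "jaw": -1}
    - {"dx": 15, "dy": -1.1, "dz": -10.1, "turn": 0.24, "jaw": -1}
    - {"dx": 18, "dy": -1.3, "dz": -10.1, "turn": 0.274, "jaw": -1}
    - {"dx": 21, "dy": -1.5, "dz": -10.1, "turn": 0.274, "jaw": -1}
    - {"dx": 24, "dy": -1.7, "dz": -10.1, "turn": 0.274, "jaw": -1}
    - {"dx": 27, "dy": -1.9, "dz": -10.1, "turn": 0.274, "jaw": -1}
    - {"dx": 29.5, "dy": -2.1, "dz": -10.1, "turn": 0.274, "jaw": -1}
    - {"dx": 31, "dy": -2.2, "dz": -10.1, "turn": 0.274, "jaw": -1}
    - {"dx": 31.6, "dy": -2.26, "dz": -10.1, "turn": 0.274, "jaw": -1}
    - {"dx": 31.6, "dy": -2.26, "dz": -10.1, "turn": 0.274, "jaw": -1}
    - {"dx": 31.6, "dy": -2.26, "dz": -10.1, "turn": 0.274, "jaw": -1}

```text
clock: 8.62
position: [464.5, 128.6, 339.7]
ee_rot: [0.707, 0.707, -0.0, -0.0]
wrist_force: [0.2, 0.2, -3.4]
opening: 0.192
```

```bash
python3 - <<'E'
from h import *
s=st();go((464,125,195),0,s)
E
```

```text
t 8.62 p [464.48 128.64 339.73] F [ 0.24  0.16 -3.44] M [ 0.006 -0.167  0.018] op 0.192 q [ 0.52  0.07 -0.95  1.8   0.06  1.31  1.12]
yaw -0.0002 z [-7.e-04 -2.e-04 -1.e+00]
d [-0.362 -0.038 14.473] turn -0.0002 curyaw -0.0002
```

send_rows:
  commands:
    - {"dx": -0.1, "dy": 0, "dz": 2, "turn": 0, "jaw": -1}
    - {"dx": -0.2, "dy": 0, "dz": 5, "turn": 0, "jaw": -1}
    - {"dx": -0.3, "dy": 0, "dz": 8, "turn": 0, "jaw": -1}
    - {"dx": -0.36, "dy": 0, "dz": 11, "turn": 0, "jaw": -1}
    - {"dx": -0.36, "dy": 0, "dz": 13, "turn": 0, "jaw": -1}
    - {"dx": -0.36, "dy": 0, "dz": 14, "turn": 0, "jaw": -1}
    - {"dx": -0.36, "dy": 0, "dz": 14.5, "turn": 0, "jaw": -1}
    - {"dx": -0.36, "dy": 0, "dz": 14.5, "turn": 0, "jaw": -1}
    - {"dx": -0.36, "dy": 0, "dz": 14.5, "turn": 0, "jaw": -1}

```text
clock: 9.37
position: [465.0, 125.8, 196.0]
ee_rot: [0.707, 0.707, 0.0, 0.0]
wrist_force: [0.7, 0.6, -2.4]
opening: 0.186
```

```bash
python3 - <<'E'
from h import *
import pickle
s=st()
c=capture('scene');d=capture('top');pickle.dump((c,d),open('p1.pkl','wb'))
A=np.zeros((600,800,3),np.uint8)
f=lambda c,x0,y0,w,h,k:cv2.resize(c['pixels'][y0:y0+h,x0:x0+w,::-1],None,fx=k,fy=k,interpolation=cv2.INTER_CUBIC)
A[:600,:480]=f(c,292,185,48,60,10);A[:320,480:]=f(d,240,185,40,40,8)
p=s['position'];
for z0 in (110,20):
  print(z0,[(proj(q,p+np.array([97,0,-137.2+z0+16]))).round(1).tolist() for q in(c,d)])
cv2.imwrite('pics/p1.png',A)
E
```

```text
t 9.37 p [464.98 125.83 195.99] F [ 0.72  0.59 -2.39] M [ 0.072 -0.109  0.03 ] op 0.186 q [ 0.44  0.22 -0.94  2.    0.21  1.02  0.98]
yaw -0.0003 z [ 8.e-04  4.e-04 -1.e+00]
110 [[[328.3, 201.1]], [[243.3, 202.9]]]
20 [[[325.3, 216.1]], [[246.2, 205.8]]]
```

View pics/p1.png

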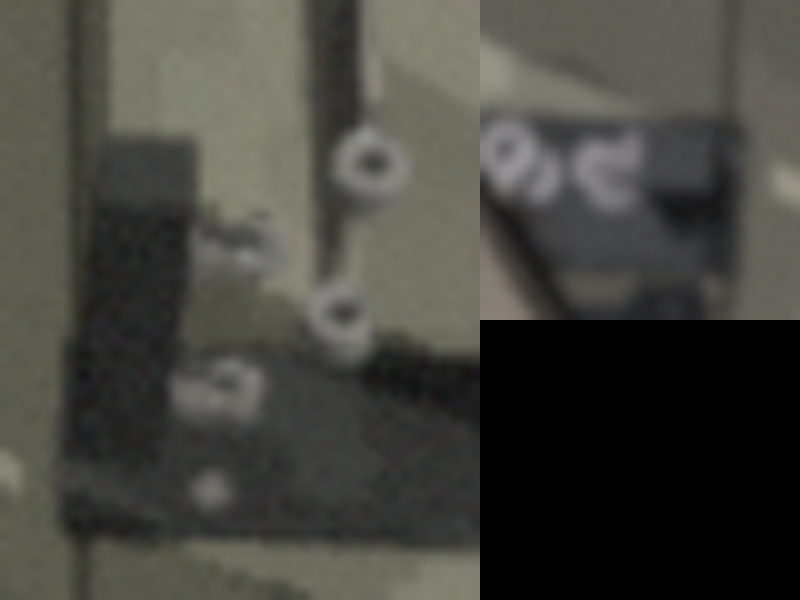

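```bash
python3 - <<'E'
from h import *
import pickle
c,d=pickle.load(open('p1.pkl','rb'))
f=lambda x,y:(292+(x+.5)/10-.5,185+(y+.5)/10-.5)
for n,p,z in [('lowpin',(226,378),52),('armRlow',(266,388),45),('uppin',(244,236),142),('armRup',(286,245),135),('kup',(373,161),184.8),('kupR',(409,165),184.8),('klow',(343,311),94.8),('klowR',(374,315),94.8)]:
    print(n,atz(c,*f(*p),z).round(1))
E
```

```text
lowpin [561.2  93.4  52. ]
armRlow [560.8 107.1  45. ]
uppin [561.4  92.1 142. ]
armRup [560.2 105.8 135. ]
kup [560.3 127.7 184.8]
kupR [561.5 138.5 184.8]
klow [560.2 127.5  94.8]
klowR [561.5 137.4  94.8]
```

send_rows:
  commands:
    - {"dx": 0, "dy": 0.1, "dz": 0.7, "turn": 0, "jaw": -1}
    - {"dx": 0, "dy": 0.1, "dz": 1.4, "turn": 0, "jaw": -1}
    - {"dx": 0, "dy": 0.1, "dz": 2.1, "turn": 0, "jaw": -1}
    - {"dx": 0, "dy": 0.1, "dz": 2.6, "turn": 0, "jaw": -1}
    - {"dx": -0.3, "dy": 0.1, "dz": 2.6, "turn": 0, "jaw": -1}
    - {"dx": -0.6, "dy": 0.1, "dz": 2.6, "turn": 0, "jaw": -1}
    - {"dx": -0.9, "dy": 0.1, "dz": 2.6, "turn": 0, "jaw": -1}
    - {"dx": -1.2, "dy": 0.1, "dz": 2.6, "turn": 0, "jaw": -1}
    - {"dx": -1.2, "dy": 0.1, "dz": 2.6, "turn": 0, "jaw": -1}
    - {"dx": -1.2, "dy": 0.1, "dz": 2.6, "turn": 0, "jaw": -1}
    - {"dx": -1.2, "dy": 0.1, "dz": 2.6, "turn": 0, "jaw": -1}

```text
clock: 10.38
position: [465.4, 113.9, 169.3]
ee_rot: [0.707, 0.707, 0.0, 0.0]
wrist_force: [0.1, 0.2, -2.2]
opening: 0.191
```

```bash
python3 - <<'E'
from h import *
s=st()
E
```

```text
t 10.38 p [465.41 113.9  169.34] F [ 0.11  0.2  -2.21] M [ 0.054 -0.166 -0.025] op 0.191 q [ 0.44  0.25 -0.92  2.03  0.24  0.97  0.97]
yaw -0.0001 z [ 4.e-04  0.e+00 -1.e+00]
```

send_rows:
  commands:
    - {"dx": -0.1, "dy": 0, "dz": 0, "turn": 0, "jaw": -1}
    - {"dx": -0.2, "dy": 0, "dz": 0, "turn": 0, "jaw": -1}
    - {"dx": -0.2, "dy": 0, "dz": 0, "turn": 0, "jaw": -1}
    - {"dx": -0.2, "dy": 0, "dz": 0, "turn": 0, "jaw": -1}

```text
clock: 10.72
position: [465.3, 111.9, 169.2]
ee_rot: [0.707, 0.707, 0.0, -0.0]
wrist_force: [-0.4, -0.7, -2.6]
opening: 0.191
```

send_rows:
  commands:
    - {"dx": -0.05, "dy": 0, "dz": 0, "turn": 0, "jaw": -1}
    - {"dx": -0.1, "dy": 0, "dz": 0, "turn": 0, "jaw": -1}
    - {"dx": -0.1, "dy": 0, "dz": 0, "turn": 0, "jaw": -1}
    - {"dx": -0.1, "dy": 0, "dz": 0, "turn": 0, "jaw": -1}

```text
clock: 11.05
position: [465.3, 111.1, 169.2]
ee_rot: [0.707, 0.707, 0.0, -0.0]
wrist_force: [-0.0, 1.5, -2.4]
opening: 0.19
```

```bash
python3 - <<'E'
from h import *
s=st()
E
```

```text
t 11.05 p [465.34 111.13 169.2 ] F [-0.03  1.5  -2.37] M [ 0.556 -0.036  0.117] op 0.19 q [ 0.45  0.25 -0.92  2.03  0.24  0.97  0.98]
yaw 0.0003 z [ 1.e-04  3.e-04 -1.e+00]
```

Contact felt in y at TCP y ≈ 111.3, so the seating position is y ≈ 95.3. Next I'll slide around and probe x from the −x side.

send_rows:
  commands:
    - {"dx": 0.3, "dy": 0, "dz": 0, "turn": 0, "jaw": -1}
    - {"dx": 0.3, "dy": -0.5, "dz": 0, "turn": 0, "jaw": -1}
    - {"dx": 0.3, "dy": -1.0, "dz": 0, "turn": 0, "jaw": -1}
    - {"dx": 0.3, "dy": -1.5, "dz": 0, "turn": 0, "jaw": -1}
    - {"dx": 0.3, "dy": -2.03, "dz": 0, "turn": 0, "jaw": -1}
    - {"dx": 0.3, "dy": -2.03, "dz": 0, "turn": 0, "jaw": -1}
    - {"dx": -0.2, "dy": -2.03, "dz": 0, "turn": 0, "jaw": -1}
    - {"dx": -0.7, "dy": -2.03, "dz": 0, "turn": 0, "jaw": -1}
    - {"dx": -1.2, "dy": -2.03, "dz": 0, "turn": 0, "jaw": -1}
    - {"dx": -1.57, "dy": -2.03, "dz": 0, "turn": 0, "jaw": -1}
    - {"dx": -1.57, "dy": -2.03, "dz": 0, "turn": 0, "jaw": -1}
    - {"dx": -1.57, "dy": -1.9, "dz": 0, "turn": 0, "jaw": -1}
    - {"dx": -1.57, "dy": -1.8, "dz": 0, "turn": 0, "jaw": -1}
    - {"dx": -1.57, "dy": -1.8, "dz": 0, "turn": 0, "jaw": -1}
    - {"dx": -1.57, "dy": -1.8, "dz": 0, "turn": 0, "jaw": -1}

```text
clock: 12.3
position: [447.4, 95.5, 169.1]
ee_rot: [0.707, 0.707, 0.0, -0.0]
wrist_force: [-0.8, -0.1, -3.3]
opening: 0.189
```

```bash
python3 - <<'E'
from h import *
s=st()
E
```

```text
t 12.3 p [447.38  95.48 169.15] F [-0.79 -0.12 -3.29] M [ 0.078 -0.064  0.001] op 0.189 q [ 0.49  0.21 -0.93  2.07  0.2   0.95  1.03]
yaw 0.0005 z [-0.e+00  3.e-04 -1.e+00]
```

send_rows:
  commands:
    - {"dx": 0, "dy": 0.05, "dz": 0, "turn": 0, "jaw": -1}
    - {"dx": 0, "dy": 0.1, "dz": 0, "turn": 0, "jaw": -1}
    - {"dx": 0, "dy": 0.1, "dz": 0, "turn": 0, "jaw": -1}
    - {"dx": 0, "dy": 0.1, "dz": 0, "turn": 0, "jaw": -1}

```text
clock: 12.63
position: [448.3, 95.3, 169.2]
ee_rot: [0.707, 0.707, 0.0, -0.0]
wrist_force: [0.6, 0.4, -3.4]
opening: 0.191
```

```bash
python3 - <<'E'
from h import *
s=st()
E
```

```text
t 12.63 p [448.33  95.28 169.15] F [ 0.58  0.42 -3.39] M [ 0.035 -0.117  0.006] op 0.191 q [ 0.49  0.21 -0.93  2.07  0.21  0.95  1.03]
yaw 0.0002 z [-0.e+00  1.e-04 -1.e+00]
```

send_rows:
  commands:
    - {"dx": 0, "dy": 0.05, "dz": 0, "turn": 0, "jaw": -1}
    - {"dx": 0, "dy": 0.1, "dz": 0, "turn": 0, "jaw": -1}
    - {"dx": 0, "dy": 0.1, "dz": 0, "turn": 0, "jaw": -1}
    - {"dx": 0, "dy": 0.1, "dz": 0, "turn": 0, "jaw": -1}

```text
clock: 12.97
position: [449.3, 95.2, 169.2]
ee_rot: [0.707, 0.707, 0.0, -0.0]
wrist_force: [-1.2, 0.5, -2.9]
opening: 0.187
```

```bash
python3 - <<'E'
from h import *
s=st()
E
```

```text
t 12.97 p [449.32  95.21 169.16] F [-1.16  0.48 -2.89] M [ 0.077 -0.124 -0.009] op 0.187 q [ 0.49  0.21 -0.93  2.07  0.21  0.95  1.03]
yaw 0.0001 z [-0.e+00  1.e-04 -1.e+00]
```

send_rows:
  commands:
    - {"dx": 0, "dy": 0.05, "dz": 0, "turn": 0, "jaw": -1}
    - {"dx": 0, "dy": 0.1, "dz": 0, "turn": 0, "jaw": -1}
    - {"dx": 0, "dy": 0.1, "dz": 0, "turn": 0, "jaw": -1}
    - {"dx": 0, "dy": 0.1, "dz": 0, "turn": 0, "jaw": -1}

```text
clock: 13.3
position: [450.1, 95.2, 169.1]
ee_rot: [0.707, 0.707, -0.0, -0.0]
wrist_force: [-2.2, -0.8, -0.6]
opening: 0.191
```

```bash
python3 - <<'E'
from h import *
s=st()
E
```

```text
t 13.3 p [450.08  95.23 169.09] F [-2.22 -0.84 -0.59] M [0.05  0.556 0.004] op 0.191 q [ 0.49  0.21 -0.92  2.07  0.21  0.96  1.03]
yaw 0.0002 z [-5.e-04 -0.e+00 -1.e+00]
```

send_rows:
  commands:
    - {"dx": 0, "dy": 0.05, "dz": 0, "turn": 0, "jaw": -1}
    - {"dx": 0, "dy": 0.1, "dz": 0, "turn": 0, "jaw": -1}
    - {"dx": 0, "dy": 0.1, "dz": 0, "turn": 0, "jaw": -1}
    - {"dx": 0, "dy": 0.1, "dz": 0, "turn": 0, "jaw": -1}

```text
clock: 13.63
position: [450.3, 95.2, 168.9]
ee_rot: [0.707, 0.707, -0.001, -0.001]
wrist_force: [-8.5, -0.1, 3.6]
opening: 0.19
```

```bash
python3 - <<'E'
from h import *
s=st()
E
```

```text
t 13.63 p [450.3   95.21 168.94] F [-8.49 -0.14  3.61] M [ 0.071  1.925 -0.028] op 0.19 q [ 0.49  0.22 -0.92  2.07  0.21  0.96  1.03]
yaw 0.0004 z [-2.e-03 -5.e-04 -1.e+00]
```

send_rows:
  commands:
    - {"dx": 0, "dy": -0.4, "dz": 0, "turn": 0, "jaw": -1}
    - {"dx": 0, "dy": -0.4, "dz": -0.7, "turn": 0, "jaw": -1}
    - {"dx": 0, "dy": -0.4, "dz": -1.4, "turn": 0, "jaw": -1}
    - {"dx": 0, "dy": -0.4, "dz": -1.7, "turn": 0, "jaw": -1}
    - {"dx": 0, "dy": 0.1, "dz": -1.7, "turn": 0, "jaw": -1}
    - {"dx": 0, "dy": 0.6, "dz": -1.7, "turn": 0, "jaw": -1}
    - {"dx": 0, "dy": 1.1, "dz": -1.7, "turn": 0, "jaw": -1}
    - {"dx": 0, "dy": 1.5, "dz": -1.7, "turn": 0, "jaw": -1}
    - {"dx": 0, "dy": 1.5, "dz": -1.7, "turn": 0, "jaw": -1}
    - {"dx": 0, "dy": 1.5, "dz": -1.7, "turn": 0, "jaw": -1}
    - {"dx": 0, "dy": 1.5, "dz": -1.7, "turn": 0, "jaw": -1}

```text
clock: 14.55
position: [466.1, 95.3, 185.9]
ee_rot: [0.707, 0.707, -0.0, -0.0]
wrist_force: [0.3, -0.1, -2.2]
opening: 0.188
```

```bash
python3 - <<'E'
from h import *
s=st();go((465.95,95.3,178),0,s)
E
```

```text
t 14.55 p [466.08  95.33 185.92] F [ 0.33 -0.07 -2.22] M [ 0.12  -0.106  0.039] op 0.188 q [ 0.49  0.22 -0.92  2.02  0.21  1.    1.04]
yaw 0.0004 z [-6.e-04  2.e-04 -1.e+00]
d [-0.003 -0.013  0.792] turn 0.0004 curyaw 0.0004
```

send_rows:
  commands:
    - {"dx": 0, "dy": -0.01, "dz": 0.4, "turn": 0, "jaw": -1}
    - {"dx": 0, "dy": -0.01, "dz": 0.8, "turn": 0, "jaw": -1}
    - {"dx": 0, "dy": -0.01, "dz": 0.9, "turn": 0, "jaw": -1}
    - {"dx": 0, "dy": -0.01, "dz": 1.0, "turn": 0, "jaw": -1}
    - {"dx": 0, "dy": -0.01, "dz": 1.1, "turn": 0, "jaw": -1}
    - {"dx": 0, "dy": -0.01, "dz": 1.15, "turn": 0, "jaw": -1}
    - {"dx": 0, "dy": -0.01, "dz": 1.15, "turn": 0, "jaw": -1}

```text
clock: 15.13
position: [466.2, 95.2, 174.6]
ee_rot: [0.707, 0.707, 0.0, -0.0]
wrist_force: [-1.2, -0.6, -2.7]
opening: 0.188
```

```bash
python3 - <<'E'
from h import *
s=st()
E
```

```text
t 15.13 p [466.18  95.24 174.6 ] F [-1.2  -0.62 -2.74] M [ 0.061 -0.089  0.061] op 0.188 q [ 0.48  0.24 -0.92  2.03  0.23  0.98  1.02]
yaw 0.0002 z [-0.e+00  1.e-04 -1.e+00]
```

No contact 1.6 mm below the pin tops, so it seems to be entering. Continuing down.

send_rows:
  commands:
    - {"dx": 0, "dy": -0.02, "dz": 0.1, "turn": 0, "jaw": -1}
    - {"dx": 0, "dy": -0.02, "dz": 0.2, "turn": 0, "jaw": -1}
    - {"dx": 0, "dy": -0.02, "dz": 0.3, "turn": 0, "jaw": -1}
    - {"dx": 0, "dy": -0.02, "dz": 0.3, "turn": 0, "jaw": -1}

```text
clock: 15.47
position: [465.9, 95.2, 171.5]
ee_rot: [0.707, 0.707, -0.0, -0.0]
wrist_force: [0.4, -1.0, -2.7]
opening: 0.187
```

```bash
python3 - <<'E'
from h import *
s=st()
E
```

```text
t 15.47 p [465.93  95.18 171.46] F [ 0.36 -1.02 -2.73] M [ 0.034 -0.126  0.014] op 0.187 q [ 0.48  0.24 -0.91  2.03  0.23  0.97  1.02]
yaw 0.0002 z [-2.e-04  0.e+00 -1.e+00]
```

send_rows:
  commands:
    - {"dx": 0, "dy": 0, "dz": 0.1, "turn": 0, "jaw": -1}
    - {"dx": 0, "dy": 0, "dz": 0.2, "turn": 0, "jaw": -1}
    - {"dx": 0, "dy": 0, "dz": 0.3, "turn": 0, "jaw": -1}
    - {"dx": 0, "dy": 0, "dz": 0.3, "turn": 0, "jaw": -1}

```text
clock: 15.8
position: [465.9, 95.2, 168.5]
ee_rot: [0.707, 0.707, -0.0, -0.0]
wrist_force: [0.6, -0.3, -3.3]
opening: 0.19
```

```bash
python3 - <<'E'
from h import *
s=st()
E
```

```text
t 15.8 p [465.94  95.18 168.46] F [ 0.55 -0.25 -3.33] M [ 0.084 -0.125 -0.007] op 0.19 q [ 0.48  0.25 -0.91  2.04  0.24  0.97  1.01]
yaw 0.0002 z [-2.e-04  0.e+00 -1.e+00]
```

Both knuckles are on the pins, 8 mm deep with no force. I'll go on to the seat, about TCP z = 162.

send_rows:
  commands:
    - {"dx": 0, "dy": 0, "dz": 0.1, "turn": 0, "jaw": -1}
    - {"dx": 0, "dy": 0, "dz": 0.2, "turn": 0, "jaw": -1}
    - {"dx": 0, "dy": 0, "dz": 0.3, "turn": 0, "jaw": -1}
    - {"dx": 0, "dy": 0, "dz": 0.4, "turn": 0, "jaw": -1}
    - {"dx": 0, "dy": 0, "dz": 0.5, "turn": 0, "jaw": -1}
    - {"dx": 0, "dy": 0, "dz": 0.5, "turn": 0, "jaw": -1}

```text
clock: 16.3
position: [465.9, 95.2, 163.4]
ee_rot: [0.707, 0.707, -0.0, -0.0]
wrist_force: [0.6, -0.7, -2.8]
opening: 0.188
```

```bash
python3 - <<'E'
from h import *
s=st()
E
```

```text
t 16.3 p [465.92  95.19 163.45] F [ 0.58 -0.72 -2.81] M [ 0.07  -0.099  0.037] op 0.188 q [ 0.47  0.25 -0.91  2.04  0.24  0.96  1.01]
yaw 0.0001 z [-3.e-04  1.e-04 -1.e+00]
```

send_rows:
  commands:
    - {"dx": 0, "dy": 0, "dz": 0.05, "turn": 0, "jaw": -1}
    - {"dx": 0, "dy": 0, "dz": 0.1, "turn": 0, "jaw": -1}
    - {"dx": 0, "dy": 0, "dz": 0.1, "turn": 0, "jaw": -1}

```text
clock: 16.55
position: [466.0, 95.2, 162.6]
ee_rot: [0.707, 0.707, 0.0, -0.0]
wrist_force: [-0.1, 0.5, -3.4]
opening: 0.188
```

```bash
python3 - <<'E'
from h import *
s=st()
E
```

```text
t 16.55 p [466.    95.22 162.59] F [-0.11  0.51 -3.4 ] M [ 0.086 -0.133  0.061] op 0.188 q [ 0.47  0.25 -0.91  2.04  0.25  0.95  1.  ]
yaw 0.0002 z [-0.e+00  1.e-04 -1.e+00]
```

send_rows:
  commands:
    - {"dx": 0, "dy": 0, "dz": 0.05, "turn": 0, "jaw": -1}
    - {"dx": 0, "dy": 0, "dz": 0.1, "turn": 0, "jaw": -1}
    - {"dx": 0, "dy": 0, "dz": 0.1, "turn": 0, "jaw": -1}

```text
clock: 16.8
position: [466.0, 95.4, 162.0]
ee_rot: [0.707, 0.707, -0.0, 0.0]
wrist_force: [-4.9, -0.7, 5.6]
opening: 0.188
```

```bash
python3 - <<'E'
from h import *
s=st()
E
```

```text
t 16.8 p [465.96  95.35 161.98] F [-4.86 -0.72  5.56] M [-0.12   0.76  -0.031] op 0.188 q [ 0.47  0.26 -0.91  2.04  0.25  0.95  1.  ]
yaw 0.0002 z [-0.e+00 -2.e-04 -1.e+00]
```

send_rows:
  commands:
    - {"dx": 0, "dy": 0, "dz": 0.05, "turn": 0, "jaw": -1}
    - {"dx": 0, "dy": 0, "dz": 0.05, "turn": 0, "jaw": -1}
    - {"dx": 0, "dy": 0, "dz": 0.05, "turn": 0, "jaw": -1}

```text
clock: 17.05
position: [465.9, 95.4, 161.7]
ee_rot: [0.707, 0.707, -0.0, 0.0]
wrist_force: [-7.7, -1.4, 14.7]
opening: 0.191
```

```bash
python3 - <<'E'
from h import *
s=st()
E
```

```text
t 17.05 p [465.87  95.38 161.74] F [-7.69 -1.36 14.71] M [-0.271  1.464 -0.071] op 0.191 q [ 0.47  0.26 -0.91  2.04  0.25  0.95  1.  ]
yaw 0.0002 z [-1.e-04 -5.e-04 -1.e+00]
```

Firm seat at TCP z ≈ 162.0, against 162.2 expected. I'll ease off, hold, then loosen the jaws around the bar.

send_rows:
  commands:
    - {"dx": 0, "dy": 0, "dz": -0.08, "turn": 0, "jaw": -1}
    - {"dx": 0, "dy": 0, "dz": -0.1, "turn": 0, "jaw": -1}
    - {"dx": 0, "dy": 0, "dz": -0.1, "turn": 0, "jaw": -1}
    - {"dx": 0, "dy": 0, "dz": -0.1, "turn": 0, "jaw": -1}
  squeeze: 20

```text
clock: 17.38
position: [466.0, 95.2, 162.1]
ee_rot: [0.707, 0.707, 0.0, -0.0]
wrist_force: [-0.4, -0.5, -2.8]
opening: 0.195
```

send_rows:
  commands:
    - {"dx": 0, "dy": 0, "dz": 0, "turn": 0, "jaw": -0.36}
    - {"dx": 0, "dy": 0, "dz": 0, "turn": 0, "jaw": -0.36}
    - {"dx": 0, "dy": 0, "dz": 0, "turn": 0, "jaw": -0.36}
    - {"dx": 0, "dy": 0, "dz": 0, "turn": 0, "jaw": -0.36}
    - {"dx": 0, "dy": 0, "dz": 0, "turn": 0, "jaw": -0.36}

```text
clock: 17.8
position: [466.1, 95.3, 162.2]
ee_rot: [0.707, 0.707, 0.0, 0.0]
wrist_force: [0.4, 0.0, 0.3]
opening: 0.321
```

```bash
python3 - <<'E'
from h import *
s=st()
c=capture('scene');d=capture('top')
A=np.zeros((600,800,3),np.uint8)
f=lambda c,x0,y0,w,h,k:cv2.resize(c['pixels'][y0:y0+h,x0:x0+w,::-1],None,fx=k,fy=k,interpolation=cv2.INTER_CUBIC)
A[:600,:480]=f(c,292,185,48,60,10);A[:320,480:]=f(d,240,185,40,40,8)
p=np.array([562.9,96.6,162.2]) # expected knuckles: TCP+97, measured +1.5
for z0 in (126,36): print(proj(c,p+np.array([0,0,-137.2+z0])))
cv2.imwrite('pics/home.png',A)
E
```

```text
t 17.8 p [466.08  95.27 162.22] F [0.43 0.04 0.31] M [ 0.011 -0.172  0.028] op 0.321 q [ 0.47  0.26 -0.91  2.04  0.25  0.95  1.  ]
yaw 0.0002 z [ 2.e-04  1.e-04 -1.e+00]
[[317.65704294 207.06375725]]
[[315.35919953 221.45308906]]
```

View pics/home.png

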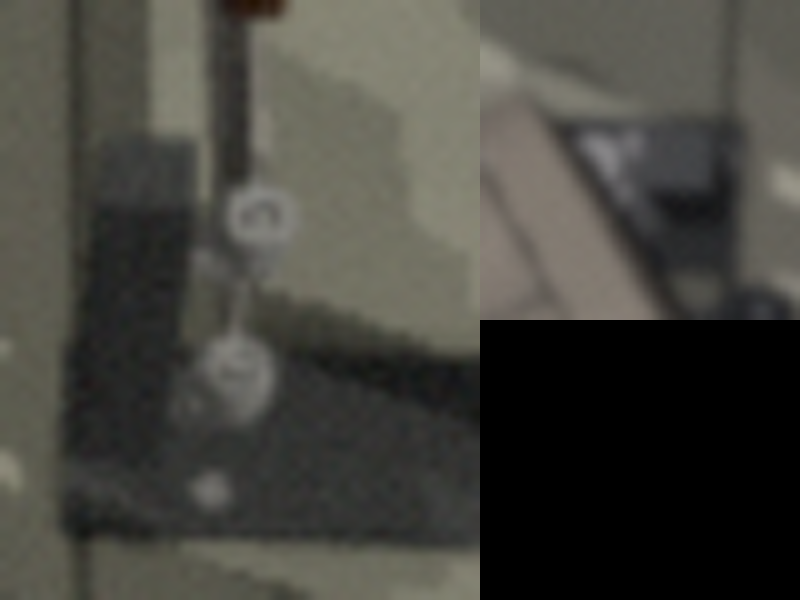

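Both knuckles sit on their pins, with pin tops visible in the bores at (262,212) and (238,372). The panel stands open and free in the loose jaws. I'll swing it along the arc with the fingers only pushing.

send_rows:
  commands:
    - {"dx": 0.68, "dy": 0.02, "dz": 0, "turn": 0.07, "jaw": -0.36}
    - {"dx": 1.35, "dy": 0.09, "dz": 0, "turn": 0.14, "jaw": -0.36}
    - {"dx": 2.02, "dy": 0.21, "dz": 0, "turn": 0.209, "jaw": -0.36}
    - {"dx": 2.67, "dy": 0.38, "dz": 0, "turn": 0.279, "jaw": -0.36}
    - {"dx": 3.32, "dy": 0.58, "dz": 0, "turn": 0.349, "jaw": -0.36}
    - {"dx": 3.95, "dy": 0.84, "dz": 0, "turn": 0.419, "jaw": -0.36}
    - {"dx": 4.55, "dy": 1.14, "dz": 0, "turn": 0.489, "jaw": -0.36}
    - {"dx": 5.14, "dy": 1.47, "dz": 0, "turn": 0.558, "jaw": -0.36}

```text
clock: 18.57
position: [480.8, 146.9, 162.2]
ee_rot: [0.875, 0.484, 0.0, 0.0]
wrist_force: [-0.5, -1.1, 0.8]
opening: 0.32
```

```bash
python3 - <<'E'
from h import *
s=st()
E
```

```text
t 18.57 p [480.82 146.9  162.18] F [-0.47 -1.14  0.76] M [-0.063 -0.169  0.015] op 0.32 q [ 0.28  0.28 -0.81  1.99  0.25  0.96  0.35]
yaw -0.5613 z [ 0.e+00 -1.e-04 -1.e+00]
```

send_rows:
  commands:
    - {"dx": 0.68, "dy": 0.02, "dz": 0, "turn": 0.07, "jaw": -0.36}
    - {"dx": 1.35, "dy": 0.09, "dz": 0, "turn": 0.14, "jaw": -0.36}
    - {"dx": 2.02, "dy": 0.21, "dz": 0, "turn": 0.209, "jaw": -0.36}
    - {"dx": 2.67, "dy": 0.38, "dz": 0, "turn": 0.279, "jaw": -0.36}
    - {"dx": 3.32, "dy": 0.58, "dz": 0, "turn": 0.349, "jaw": -0.36}
    - {"dx": 3.95, "dy": 0.84, "dz": 0, "turn": 0.419, "jaw": -0.36}
    - {"dx": 4.55, "dy": 1.14, "dz": 0, "turn": 0.489, "jaw": -0.36}
    - {"dx": 5.14, "dy": 1.47, "dz": 0, "turn": 0.558, "jaw": -0.36}
    - {"dx": 5.7, "dy": 1.85, "dz": 0, "turn": 0.628, "jaw": -0.36}
    - {"dx": 6.24, "dy": 2.27, "dz": 0, "turn": 0.698, "jaw": -0.36}
    - {"dx": 6.74, "dy": 2.72, "dz": 0, "turn": 0.768, "jaw": -0.36}
    - {"dx": 6.74, "dy": 2.72, "dz": 0, "turn": 0.768, "jaw": -0.36}

```text
clock: 19.57
position: [540.3, 189.8, 162.1]
ee_rot: [0.993, 0.12, 0.0, -0.0]
wrist_force: [-0.9, -0.4, -1.1]
opening: 0.323
```

```bash
python3 - <<'E'
from h import *
s=st(); go((563.1,193.3,162),-np.pi/2,s)
E
```

```text
t 19.57 p [540.29 189.77 162.05] F [-0.86 -0.41 -1.14] M [-0.008 -0.087  0.056] op 0.323 q [ 0.06  0.37 -0.63  1.85  0.26  1.   -0.44]
yaw -1.3296 z [ 2.e-04  5.e-04 -1.e+00]
d [2.3   0.202 0.006] turn 0.2412 curyaw -1.3296
```

send_rows:
  commands:
    - {"dx": 0.4, "dy": 0.03, "dz": 0, "turn": 0.04, "jaw": -0.36}
    - {"dx": 0.8, "dy": 0.06, "dz": 0, "turn": 0.08, "jaw": -0.36}
    - {"dx": 1.2, "dy": 0.09, "dz": 0, "turn": 0.12, "jaw": -0.36}
    - {"dx": 1.6, "dy": 0.12, "dz": 0, "turn": 0.16, "jaw": -0.36}
    - {"dx": 1.95, "dy": 0.16, "dz": 0, "turn": 0.2, "jaw": -0.36}
    - {"dx": 2.3, "dy": 0.2, "dz": 0, "turn": 0.241, "jaw": -0.36}
    - {"dx": 2.3, "dy": 0.2, "dz": 0, "turn": 0.241, "jaw": -0.36}
    - {"dx": 2.3, "dy": 0.2, "dz": 0, "turn": 0.241, "jaw": -0.36}

```text
clock: 20.23
position: [562.0, 193.0, 162.1]
ee_rot: [1.0, 0.003, -0.0, -0.0]
wrist_force: [-0.1, 0.6, 0.7]
opening: 0.321
```

```bash
python3 - <<'E'
from h import *
s=st()
E
```

```text
t 20.23 p [562.03 193.03 162.08] F [-0.13  0.57  0.69] M [-0.061 -0.093  0.001] op 0.321 q [ 0.02  0.39 -0.58  1.81  0.25  1.01 -0.65]
yaw -1.564 z [-1.e-04  1.e-04 -1.e+00]
```

send_rows:
  commands:
    - {"dx": 0.1, "dy": 0, "dz": 0, "turn": 0, "jaw": -0.36}
    - {"dx": 0.2, "dy": 0, "dz": 0, "turn": 0, "jaw": -0.36}
    - {"dx": 0.3, "dy": 0, "dz": 0, "turn": 0, "jaw": -0.36}
    - {"dx": 0.3, "dy": 0, "dz": 0, "turn": 0, "jaw": -0.36}

```text
clock: 20.57
position: [565.6, 193.0, 162.3]
ee_rot: [1.0, 0.002, 0.0, -0.0]
wrist_force: [0.1, -0.1, -0.1]
opening: 0.32
```

```bash
python3 - <<'E'
from h import *
s=st()
E
```

```text
t 20.57 p [565.55 193.03 162.26] F [ 0.15 -0.06 -0.08] M [-0.076 -0.078  0.029] op 0.32 q [ 0.02  0.4  -0.57  1.8   0.25  1.02 -0.65]
yaw -1.5664 z [ 4.e-04  2.e-04 -1.e+00]
```

send_rows:
  commands:
    - {"dx": 0.1, "dy": 0, "dz": 0, "turn": 0, "jaw": -0.36}
    - {"dx": 0.2, "dy": 0, "dz": 0, "turn": 0, "jaw": -0.36}
    - {"dx": 0.2, "dy": 0, "dz": 0, "turn": 0, "jaw": -0.36}
    - {"dx": 0.2, "dy": 0, "dz": 0, "turn": 0, "jaw": -0.36}

```text
clock: 20.9
position: [567.3, 193.1, 162.2]
ee_rot: [1.0, 0.002, -0.0, -0.0]
wrist_force: [-0.2, -0.4, -0.3]
opening: 0.323
```

```bash
python3 - <<'E'
from h import *
import pickle
s=st()
c=capture('scene');d=capture('top');pickle.dump((c,d),open('p3.pkl','wb'))
A=np.zeros((600,800,3),np.uint8)
f=lambda c,x0,y0,w,h,k:cv2.resize(c['pixels'][y0:y0+h,x0:x0+w,::-1],None,fx=k,fy=k,interpolation=cv2.INTER_CUBIC)
A[:480]=f(c,290,160,100,60,8)
cv2.imwrite('pics/s.png',A)
E
```

```text
t 20.9 p [567.3  193.06 162.15] F [-0.18 -0.37 -0.28] M [-0.004 -0.049 -0.033] op 0.323 q [ 0.02  0.4  -0.57  1.8   0.25  1.02 -0.65]
yaw -1.5668 z [-0.e+00  1.e-04 -1.e+00]
```

View pics/s.png

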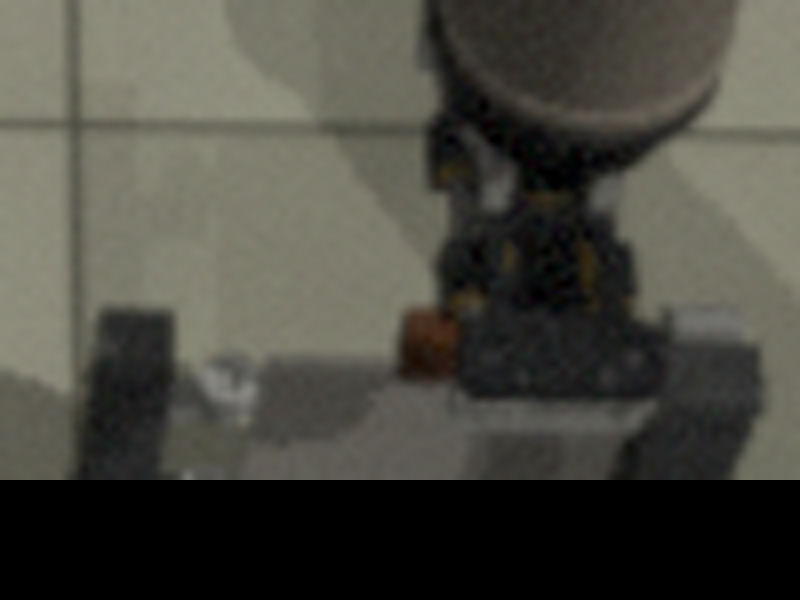

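The panel has followed and spans between the posts, with its bar at (430,345). The gripper hides the catch, so I'll push on gently by force.

send_rows:
  commands:
    - {"dx": 0.1, "dy": 0, "dz": 0, "turn": 0, "jaw": -0.36}
    - {"dx": 0.2, "dy": 0, "dz": 0, "turn": 0, "jaw": -0.36}
    - {"dx": 0.2, "dy": 0, "dz": 0, "turn": 0, "jaw": -0.36}

```text
clock: 21.25
position: [569.1, 193.2, 162.1]
ee_rot: [1.0, 0.002, -0.0, -0.0]
wrist_force: [-1.9, -0.3, 1.0]
opening: 0.32
```

```bash
python3 - <<'E'
from h import *
s=st()
E
```

```text
t 21.25 p [569.07 193.16 162.11] F [-1.85 -0.26  1.04] M [-0.073  0.407 -0.046] op 0.32 q [ 0.02  0.4  -0.57  1.79  0.25  1.02 -0.65]
yaw -1.5668 z [-6.e-04  0.e+00 -1.e+00]
```

send_rows:
  commands:
    - {"dx": 0.1, "dy": 0, "dz": 0, "turn": 0, "jaw": -0.36}
    - {"dx": 0.15, "dy": 0, "dz": 0, "turn": 0, "jaw": -0.36}
    - {"dx": 0.15, "dy": 0, "dz": 0, "turn": 0, "jaw": -0.36}

```text
clock: 21.5
position: [569.4, 193.2, 162.0]
ee_rot: [1.0, 0.002, -0.001, 0.0]
wrist_force: [-10.7, 0.0, 6.5]
opening: 0.322
```

```bash
python3 - <<'E'
from h import *
s=st()
E
```

```text
t 21.5 p [569.38 193.15 162.04] F [-10.75   0.02   6.48] M [-0.297  2.542 -0.032] op 0.322 q [ 0.02  0.41 -0.57  1.79  0.25  1.02 -0.65]
yaw -1.5665 z [-2.6e-03 -7.0e-04 -1.0e+00]
```

A stiff stop at 10.7 N, at the TCP x predicted for shut (569). Backing off to centre and lifting clear.

send_rows:
  commands:
    - {"dx": -0.3, "dy": 0, "dz": 0, "turn": 0, "jaw": -0.36}
    - {"dx": -0.7, "dy": 0, "dz": 0, "turn": 0, "jaw": -0.36}
    - {"dx": -0.7, "dy": 0, "dz": 0, "turn": 0, "jaw": -0.1}
    - {"dx": -0.7, "dy": 0, "dz": 0, "turn": 0, "jaw": -0.1}
    - {"dx": -0.7, "dy": 0, "dz": 0, "turn": 0, "jaw": -0.1}

```text
clock: 21.92
position: [564.0, 193.0, 162.3]
ee_rot: [1.0, 0.002, 0.0, -0.0]
wrist_force: [0.4, 0.3, -0.3]
opening: 0.447
```

```bash
python3 - <<'E'
from h import *
s=st()
E
```

```text
t 21.92 p [563.99 192.98 162.28] F [ 0.41  0.27 -0.28] M [-0.092 -0.007 -0.052] op 0.447 q [ 0.02  0.4  -0.58  1.8   0.25  1.01 -0.65]
yaw -1.5669 z [ 5.e-04  1.e-04 -1.e+00]
```

send_rows:
  commands:
    - {"dx": 0, "dy": 0, "dz": -1.5, "turn": 0, "jaw": -0.1}
    - {"dx": 0, "dy": 0, "dz": -4, "turn": 0, "jaw": -0.1}
    - {"dx": 0, "dy": 0, "dz": -8, "turn": 0, "jaw": -0.1}
    - {"dx": -4, "dy": 0, "dz": -10, "turn": 0, "jaw": -0.1}
    - {"dx": -8, "dy": 0, "dz": -10, "turn": 0, "jaw": -0.1}
    - {"dx": -12, "dy": 0, "dz": -10, "turn": 0, "jaw": -0.1}
    - {"dx": -12, "dy": -4, "dz": -10, "turn": 0, "jaw": -0.1}
    - {"dx": -12, "dy": -8, "dz": -10, "turn": 0, "jaw": -0.1}
    - {"dx": -12, "dy": -12, "dz": -10, "turn": 0, "jaw": -0.1}
    - {"dx": -12, "dy": -16, "dz": -10, "turn": 0, "jaw": -0.1}
    - {"dx": -12, "dy": -20, "dz": -10, "turn": 0, "jaw": -0.1}
    - {"dx": -12, "dy": -20, "dz": -10, "turn": 0, "jaw": -0.1}

```text
clock: 22.92
position: [440.7, 399.8, 262.0]
ee_rot: [1.0, 0.005, -0.001, -0.002]
wrist_force: [-1.6, -1.4, -0.3]
opening: 0.449
```

```bash
python3 - <<'E'
from h import *
s=st()
c=capture('scene');d=capture('top')
A=np.zeros((600,800,3),np.uint8)
f=lambda c,x0,y0,w,h,k:cv2.resize(c['pixels'][y0:y0+h,x0:x0+w,::-1],None,fx=k,fy=k,interpolation=cv2.INTER_CUBIC)
A[:330,:750]=f(c,290,190,100,44,7.5);A[340:600,:650]=f(d,170,180,100,40,6.5)
cv2.imwrite('pics/end.png',A)
E
```

```text
t 22.92 p [440.67 399.83 262.03] F [-1.58 -1.38 -0.27] M [-0.031 -0.042 -0.01 ] op 0.449 q [-0.25  0.33 -0.74  1.69  0.23  1.21 -1.04]
yaw -1.5605 z [-0.0016  0.0038 -1.    ]
```

View pics/end.png

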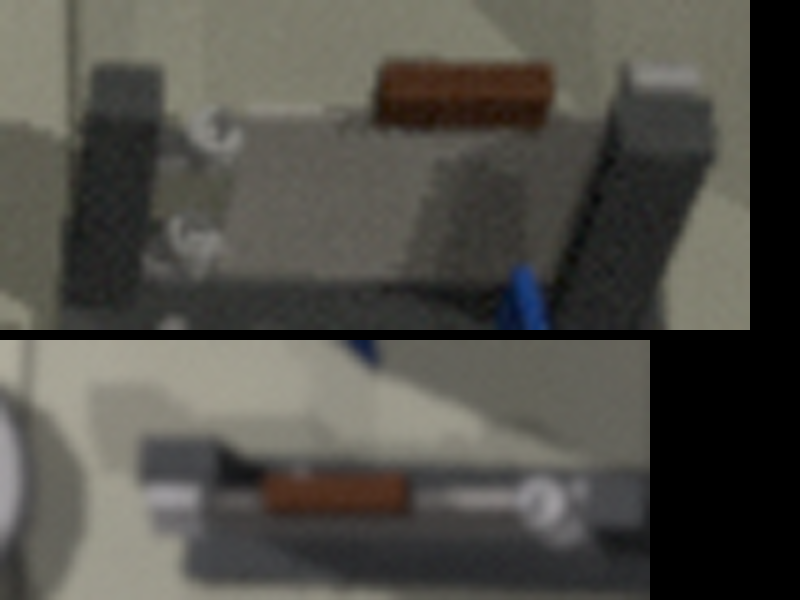

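The panel stands shut between the posts: in top, bar at (262–410, 493), knuckle at (543,500), free end under the lip at (175,495). I'll check the numbers.

```bash
python3 - <<'E'
from h import *
d=capture('top');k=6.5
f=lambda x,y:(170+(x+.5)/k-.5,180+(y-340+.5)/k-.5)
for n,p,z in [('barL',(264,493),193),('barR',(409,493),193),('kup',(543,500),151),('barTL',(264,475),193),('barTR',(409,475),193)]: print(n,atz(d,*f(*p),z).round(1))
for y in(0,.05): print(proj(d,[[563,96.5,151],[563-97*np.sin(y),96.5+97,193]]).round(1))
st()
E
```

```text
barL [558.7 229.8 193. ]
barR [559.8 158.9 193. ]
kup [561.9  97.5 151. ]
barTL [567.5 230.1 193. ]
barTR [568.5 159.1 193. ]
[[253.4 203.8]
 [221.6 201.9]]
[[253.4 203.8]
 [221.6 203.5]]
t 23.07 p [442.87 392.66 261.75] F [ 0.52 -0.27 -0.47] M [-0.    -0.074 -0.001] op 0.448 q [-0.25  0.33 -0.73  1.7   0.23  1.21 -1.03]
yaw -1.5661 z [-7.e-04 -3.e-04 -1.e+00]
```

```bash
python3 -c "
from rig import *
print(close_job())"
```

```text
the job is handed in; nothing more can be done
None
```

The splash-guard panel is hung on both pins, swung shut against the stop post and released. I handed the job in at about 23 s of the 72 allowed; no verdict came back.

**Hanging:** I took the small grey panel from the rack and left the blue and the larger grey ones alone. I felt for the pins with light touches; the hardest push was 8.5 N. That put the pins about 4–5 mm past the marks. Both knuckles went down freely until they seated at tool height 162.0 mm, against 162.2 expected. Pressing onto the seat peaked at about 15 N at the wrist, and the panel then stood home and free in the loosened jaws while fully open.

**Shutting:** With the jaws loose around the bar, I pushed the panel round until it met a hard stop, 10.7 N at the position expected for shut. I then backed off and lifted clear.

**Last checks:**
- **Angle:** the last pictures put the panel about 0.015–0.03 rad from shut (limit 0.08).
- **Free edge:** it works out at about 5 mm in front of the stop point (limit 14).
- **Knuckles:** the upper one was still on its pin by measurement. The lower one I judged only by eye.
- **Robot:** force near zero, touching nothing.

**Not confirmed:**
- **Catch:** the gripper hid it and I never felt a separate click. I infer the panel passed it from the hard stop and the final angle.
- **Final seat height:** I did not re-measure it after the swing.
- **Bystanders:** I did not re-measure them, but I kept clear of them all and felt no unexpected contact.

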